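Shift the paint mill into third

ROBOT

A 6-joint arm with a two-finger parallel gripper is mounted at the origin on the work surface. World frame = base frame: x ahead of the robot, y to its left, z up, the work surface at z = 0. Lengths are in m, angles in rad, forces in N, time in s.
With the tool pointing down it reaches from about 0.35 to 0.975 m from the base axis. Payload 4.9 kg.
Tool frame: the origin (TCP) lies on the front face of the gripper's body, between the roots of the fingers; the fingertips stand ctrl.tip_extent ahead of it and the grasp point (between the pads) lies 54 mm ahead of it (ctrl.tip_extent is the distance from the TCP to the fingertips, in m); z points along the fingers, y is the line along which they close (so a half turn about z gives the same grasp; the last joint's range is limited). The gripper opens to 85 mm and grips with 20 to 120 N. Pads are 22 mm wide; open, the fingers measure 114 mm over their backs; the gripper's body (76 mm by 85 mm) begins 54 mm behind the grasp point. The pads swing forward as they close: fully open they stand 13 mm farther back than shut.
Start: joints at [-1.451, 0.053, 1.613, -0, 1.476, -0.119], TCP at [0.148, -0.607, 0.304] pointing down, gripper open.
Joint ranges: [-3.01, 3.01], [-1.01, 2.22], [0.06, 2.58], [-1.02, 4.17], [0.09, 2.62], [-3.14, 3.14]. Speed limits (rad/s): [2.57, 2.57, 3.14, 3.14, 3.14, 3.14].

INTERFACE

Orientations are given as a rotation vector (axis times angle).
In Python, from station import ctrl gives the robot as it stands.
- The arm moves only by the tool apply_moves, never from a script. Its argument "rows" is one flat list of numbers, 6 for each row, row after row: the shift along the tool's x, y, z normalised to -1 to 1, where 1 is 0.6 m, then the turn, a rotation vector about the tool's x, y, z normalised to -1 to 1, where 1 is 90 degrees. A call has 1 to 20 rows; each row is the pose to reach, as a shift and turn from the pose commanded when the call began, along the tool's axes at that moment; what a row does not reach only later rows make up. A row lasts 1/10 s, in which the tool goes at most 50 mm and 8.59 degrees, less where a joint would pass 70% of its speed; a pose out of reach is approached as far as the arm can. A call with a number of a shift or a turn outside -1 to 1 is refused whole. A call with a gripper value outside its range is refused whole. "grip" is the opening, from 0 (shut) to 1 (fully open), set as the call begins (left out, the last holds). The fingers move at their own pace and stop on an object; "grip_force" is the grip in N (left out, the last holds). Time passes only in rows, so rows that repeat a pose let the fingers close. It gives the time, the measured TCP pose, the force, the opening and the grip force at its end, in the units of the state.
- ctrl.get_obs(): the state, without advancing time (a new reading comes with each control period).
- ctrl.get_image(name): name is "scene" or "top"; returns (picture, depth): 384x512x3 uint8, blue, green, red; 384x512 float32, m along the optical axis (not along the pixel's ray), 0 where there is no reading.
- ctrl.camera_model(name): a dict with "mtx" (3x3 intrinsics, pixels), "R" (3x3) and "t" (3): a world point X has camera coordinates R X + t. Camera axes: x right, y down, z forward; pixel columns grow to the right and rows downward; lengths in m; the calibration is good to about 2 mm. A picture is of the moment at which its call begins. camera_model takes no time and is no camera call.
- ctrl.finish_job(): hands the job in; it is judged then, once.
The state is a dict: "t": time; "q": joint angles; "dq": joint speeds; "effort": joint torques, N m; "tool_pos": TCP position; "tool_rot": TCP orientation; "contact_force": force on the tool from outside, world axes, zero at the start; "wrist_torque": the same for the moment, N m; "opening": finger opening in m; "grip_force": force on a finger pad.
Only numpy, scipy, OpenCV 4.12 (cv2) and the standard library are available. Lean on these libraries where they do the work, as an engineer would, in place of code of your own. Each camera call takes 0.05 s, during which the arm holds its last target. There are 200 camera calls.

TASK

Shift the paint mill into third gear: its gear stick has been left somewhere in the left-hand slot (first far, second near), and third is the far slot on the right-hand side. Push the stick by its red knob with the fingertips, without gripping it and with a light hand, to the cross-over, across to the right and then forward until it is fully home in third. Then take the hand away and leave everything else on the bench where it is.

Things in the scene. Friction and masses are not known exactly. Their poses are not given: they have to be found in the camera images.
- mill: bench three-roll paint mill, blue-grey, fixed. Origin on the table below the gate's middle; x forward (away from the operator, who is at the robot's side), y to the left, z up. Gearbox x -110 to 110, y -85 to 85, flat top 125 high. Roll stand on its left from y 83 on, 190 high (brass plates from y 126, 212 high). Motor behind the gearbox, 167 high. mm
- gate_mid (a point): middle of the bare-metal H gate, on the plate's top face (x -52 to 52, y -42 to 42 of the mill, 141 above the table); axes as the mill's. Two slots along x, 14 mm wide, centre lines at y +15.5 (first far, second near) and y -15.5 (third far, three red pips; fourth near), joined by one cross-over along y at x = 0, 16 mm wide, round-cornered
- knob (a point): centre of the red ball knob, 46 mm diameter, on the gear stick (steel shaft, 10 mm diameter), which swings about point pivot, 200 mm away. In the mill's frame the knob is at x = 200 sin(f), y = -200 cos(f) sin(a), z = 41 + 200 cos(f) cos(a) mm (f: joint stick_fore, a: joint stick_across): x +-47 at the slots' ends, y +31 in the left slot, -31 in the right
- pivot (a point): pivot of the gear stick inside the gearbox, 41 mm above the table straight below the gate's middle; axes as the mill's
- stick_fore (a joint): fore-and-aft angle f of the gear stick, rad: positive leans forward (mill x); 0 in the cross-over, +0.235 fully home in first or third, -0.235 in second or fourth. Starts anywhere from -0.22 to 0.22. No spring: about 2 N at the knob moves it and it stays where it is left
- stick_across (a joint): sideways angle a of the gear stick, rad: about -0.155 in the left slot, +0.155 in the right slot (positive leans to the right, mill -y), stops at +-0.165. It can cross only with f within about 0.03 of 0; the round corners guide it. About 2 N at the knob moves it and it stays where it is left
- tube_ochre_mid (a point): bystander: ochre paint tube, 110 long, 33 wide, 24 high, lying on the gearbox to the right of the gate; middle of the tube
- tube_teal_mid (a point): bystander: teal paint tube, same size, on the table; middle of the tube
- tube_blue_mid (a point): bystander: blue paint tube, same size, on the table; middle of the tube
- pot: bystander: small white sample pot, 48 diameter, 50 high, standing on the gearbox just in front of the gate (towards the robot); origin under its centre
- tape: bystander: roll of green tape lying flat, 90 diameter, 24 high; origin under its centre
- medium: bystander: white bottle, 56 diameter, 150 high; origin under its centre
- pigment: bystander: amber jar with black lid, 68 diameter, 85 high; origin under its centre
- knife: bystander: palette knife with wooden handle, 210 long, lying flat; origin under it

How it is judged:
By the outcome, as a careful person would: the job done as asked, in the order asked, and still so for the second after the job is handed in, with the robot touching nothing.
It also fails if it takes over 51 s, if anything falls off the work surface, if the arm or the gripper's body presses on something with over 40 N, if the wrist force passes 120 N, or if a joint passes its speed limit or range.

## Working session

There is one attempt and no reset: what is moved stays moved. The work goes in short steps, Python scripts to look and compute and a tool call to move; the robot and the scene stay as the last step left them, time stands still between calls to the robot, and variables do not carry over. Pictures are saved under pics/ and viewed, at most 10 in all, crops included, and the job is handed in when it is done.

Besides the shell and the picture viewer there is one more tool, called after "Request:" in YAML: its name, and indented under it one key for each argument. apply_moves: Moves the arm, as the interface text tells. Its arguments: {"type":"object","properties":{"rows":{"type":"array","items":{"type":"number"}},"grip":{"type":"number"},"grip_force":{"type":"number"}},"required":["rows"]}

```bash
mkdir -p pics; ls
python3 - <<'E'
from station import ctrl
import cv2,numpy as np
o=ctrl.get_obs(); print(o['t'],o['tool_pos'],o['tool_rot'],o['opening'],ctrl.tip_extent)
for n in('scene','top'):
    p,d=ctrl.get_image(n); cv2.imwrite(f'pics/{n}0.png',p); np.save(f'pics/{n}0.npy',d)
    m=ctrl.camera_model(n); print(n,m['mtx'].round(1).tolist(),m['R'].round(3).tolist(),m['t'].round(3))
E
```

```text
pics
0.0 [ 0.14776332 -0.60679193  0.3026598 ] [-3.11718462e+00 -3.73950930e-01  4.29837743e-05] 0.08530359339412974 0.0726
scene [[379.4, 0.0, 251.4], [0.0, 379.4, 185.4], [0.0, 0.0, 1.0]] [[0.278, 0.961, -0.006], [0.779, -0.229, -0.583], [-0.561, 0.158, -0.812]] [-0.151 -0.302  1.472]
top [[397.4, 0.0, 256.4], [0.0, 397.4, 197.8], [0.0, 0.0, 1.0]] [[0.025, -0.999, 0.021], [-0.994, -0.027, -0.107], [0.108, -0.018, -0.994]] [-0.02   0.519  1.16 ]
```

View pics/scene0.png

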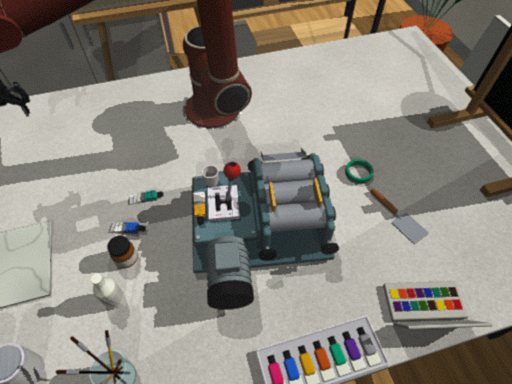

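View pics/top0.png

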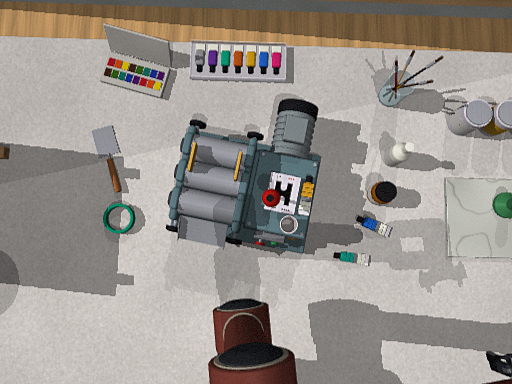

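The scene view shows the mill with the red knob at about (232,170). In the top view the knob is at (270,198), over the left slot, with the white gate plate at about (284,193), the pot at (288,225) and the ochre tube at (307,190). Next I'll measure the knob, the plate and the yaw.

```bash
cat > h.py <<'E'
import cv2,numpy as np
from station import ctrl
def ray(n,px):
    m=ctrl.camera_model(n); d=m['R'].T@np.linalg.solve(m['mtx'],[px[0],px[1],1.]); return -m['R'].T@m['t'],d/np.linalg.norm(d)
def onz(n,px,z):
    c,d=ray(n,px); return c+d*(z-c[2])/d[2]
def tri(a,b):
    (c1,d1),(c2,d2)=ray('scene',a),ray('top',b)
    A=np.array([d1,-d2]).T; s=np.linalg.lstsq(A,c2-c1,rcond=None)[0]
    p,q=c1+s[0]*d1,c2+s[1]*d2; return (p+q)/2,np.linalg.norm(p-q)
def proj(n,X):
    m=ctrl.camera_model(n); p=m['mtx']@(m['R']@X+m['t']); return p[:2]/p[2]
def knobpx(p,box):
    h=cv2.cvtColor(p,cv2.COLOR_BGR2HSV); x0,y0,x1,y1=box
    m=(((h[...,0]<6)|(h[...,0]>173))&(h[...,1]>150)&(h[...,2]>50)).astype(np.uint8)*255
    k=np.zeros_like(m);k[y0:y1,x0:x1]=m[y0:y1,x0:x1]
    c=max(cv2.findContours(k,0,1)[0],key=cv2.contourArea); return cv2.minEnclosingCircle(c),cv2.contourArea(c)
E
python3 - <<'E'
from h import *
S=cv2.imread('pics/scene0.png');T=cv2.imread('pics/top0.png')
ks=knobpx(S,(215,150,250,190));kt=knobpx(T,(255,180,285,215));print(ks,kt)
K,e=tri(ks[0][0],kt[0][0]);print('knob',K,e)
for n,I,b in(('scene',S,(195,175,250,230)),('top',T,(262,165,305,220))):
    h=cv2.cvtColor(I,cv2.COLOR_BGR2HSV); m=((h[...,1]<40)&(h[...,2]>140)).astype(np.uint8)*255
    k=np.zeros_like(m);x0,y0,x1,y1=b;k[y0:y1,x0:x1]=m[y0:y1,x0:x1]
    c=max(cv2.findContours(k,0,1)[0],key=cv2.contourArea);r=cv2.minAreaRect(c);print(n,r)
    P=[onz(n,q,.141) for q in cv2.boxPoints(r)];print(np.round(P,4).tolist())
a=cv2.resize(S[140:260,170:330],None,fx=5,fy=5,interpolation=2)[:,:800]
cv2.imwrite('pics/c1.png',a)
cv2.imwrite('pics/c2.png',cv2.resize(T[145:255,225:335],None,fx=5.4,fy=5.4,interpolation=2))
E
```

```text
(((231.88461303710938, 170.11538696289062), 8.106822967529297), 154.0) (((270.5927734375, 197.20103454589844), 9.050943374633789), 229.0)
knob [ 0.49915585 -0.03834823  0.23360488] 0.0007344929931258864
scene ((222.3915557861328, 201.33042907714844), (32.559326171875, 30.212257385253906), 87.1375961303711)
[[0.4623, -0.1085, 0.141], [0.4815, -0.0246, 0.141], [0.587, -0.0481, 0.141], [0.5688, -0.127, 0.141]]
top ((282.0384216308594, 192.8076934814453), (30.986351013183594, 38.43876266479492), 11.309932708740234)
[[0.478, -0.0234, 0.141], [0.5816, -0.0416, 0.141], [0.5671, -0.1248, 0.141], [0.4637, -0.1057, 0.141]]
```

View pics/c1.png

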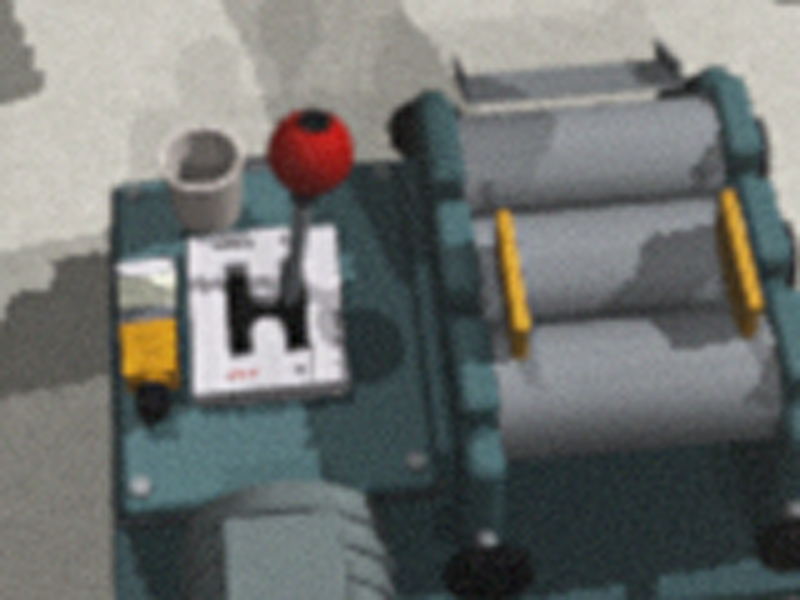

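View pics/c2.png

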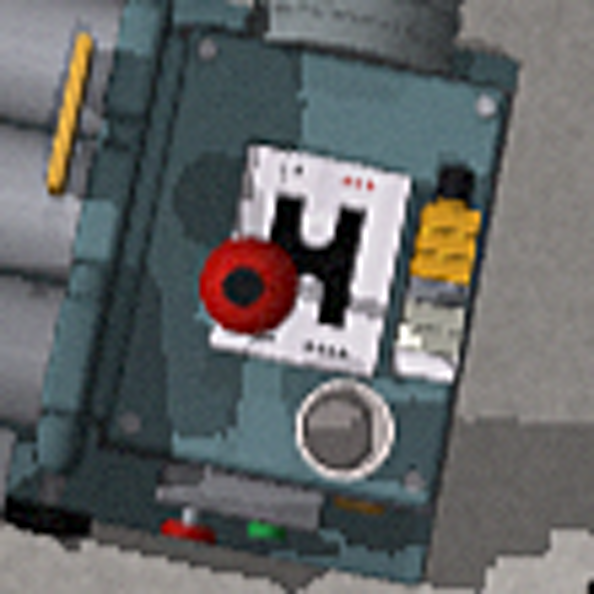

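The crops show the stick leaning left and near, part-way toward second. The ball is at crop 2 (248,285) and the third-gear pips are at (358,183). The knob measures (-31, +32) mm in the mill frame at z 234, against about 236 expected, and the mill yaw is about -11°. Next I'll shut the fingers and go behind the knob, on the near side, above the pot.

Request:
apply_moves:
  grip: 0
  rows: [0.021,-0.025,0,0,0,0.008,0.055,-0.066,0,0,0,0.022,0.103,-0.124,0,0,0,0.041,0.151,-0.182,0,0,0,0.06,0.2,-0.24,0,0,0,0.08,0.248,-0.3,0,0,0,0.1,0.296,-0.357,0,0,0,0.12,0.344,-0.415,0,0,0,0.137,0.392,-0.473,0,0,0,0.156,0.44,-0.53,0,0,0,0.175,0.49,-0.59,0,0,0,0.194,0.537,-0.647,0,0,0,0.213,0.585,-0.705,0,0,0,0.232,0.633,-0.763,0,0,0,0.251,0.667,-0.804,0,0,0,0.265,0.688,-0.829,0,0,0,0.273,0.688,-0.829,0,0,0,0.273,0.688,-0.829,0,0,0,0.273]

```text
t: 1.9
tool_pos: [0.431, -0.0263, 0.3034]
tool_rot: [3.127, -0.296, -0.002]
contact_force: [-0.0, -0.1, 0.9]
opening: -0.0
grip_force: 0.0
```

Run:
```python
from h import *
o=ctrl.get_obs(); print(o['t'],o['tool_pos'],o['tool_rot'],o['opening'],o['contact_force'],ctrl.tip_extent)
S,_=ctrl.get_image('scene');T,_=ctrl.get_image('top')
a=cv2.resize(S[80:230,160:310],None,fx=3,fy=3,interpolation=2);b=cv2.resize(T[145:295,205:325],None,fx=3,fy=3,interpolation=2)
cv2.imwrite('pics/c3.png',np.hstack([a,b]))
```

```text
1.9 [ 0.43100539 -0.02627713  0.30344286] [ 3.12721377e+00 -2.96168546e-01 -1.75648839e-03] -2.6158898362289587e-05 [-0.02685232 -0.13515448  0.90813788] 0.0726
```

View pics/c3.png

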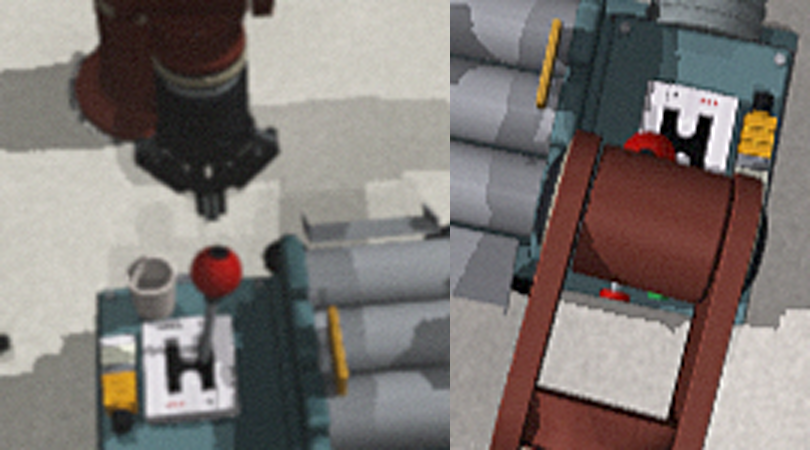

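Fingers are shut and just behind the knob, with the tip at about (210,215) in the left crop. I'll go down 10 mm and forward, slowly from first contact on.

Request:
apply_moves:
  rows: [0,0,0.008,0,0,0,0,0,0.0167,0,0,0,0.01,0,0.0167,0,0,0,0.022,0,0.0167,0,0,0,0.034,0,0.0167,0,0,0,0.042,0,0.0167,0,0,0,0.047,0,0.0167,0,0,0,0.052,0,0.0167,0,0,0,0.057,0,0.0167,0,0,0,0.062,0,0.0167,0,0,0,0.067,0,0.0167,0,0,0,0.072,0,0.0167,0,0,0,0.077,0,0.0167,0,0,0,0.082,0,0.0167,0,0,0,0.087,0,0.0167,0,0,0]

```text
t: 3.5
tool_pos: [0.4827, -0.0362, 0.2939]
tool_rot: [-3.127, 0.298, 0.0]
contact_force: [-1.3, 0.1, 2.6]
opening: -0.0003
grip_force: 1.2
```

```bash
cat >> h.py <<'E'
G=np.array([.5238,-.0755,.141]);Y=np.deg2rad(-11)
def mill(P):
    d=np.asarray(P)-G;c,s=np.cos(Y),np.sin(Y);return np.array([c*d[0]+s*d[1],-s*d[0]+c*d[1],P[2]])*1000
def look(save=None,box=(210,140,260,230)):
    S,_=ctrl.get_image('scene');T,_=ctrl.get_image('top');o=ctrl.get_obs()
    k=knobpx(S,box);K=onz('scene',k[0][0],.238)
    print('t',o['t'],'F',o['contact_force'].round(1),'tool mill',mill(o['tool_pos']).round(1),'knob px',k,'mill',mill(K).round(1))
    try:
        kt=knobpx(T,(250,160,310,215));X,e=tri(k[0][0],kt[0][0]);print('top',kt,mill(X).round(1),e)
    except Exception as x: print('no top')
    if save:
        a=cv2.resize(S[80:230,160:310],None,fx=3,fy=3,interpolation=2);b=cv2.resize(T[145:295,205:325],None,fx=3,fy=3,interpolation=2)
        cv2.imwrite(save,np.hstack([a,b]))
E
python3 -c "
from h import *
print(mill(onz('scene',(231.9,170.1),.236)))
look('pics/c4.png')"
```

```text
[-29.47003424  31.44411563 236.        ]
t 3.6 F [-1.2  0.7  1.8] tool mill [-47.7  30.7 293.8] knob px (((232.3333282470703, 174.0), 8.3334379196167), 157.5) mill [-15.   31.8 238. ]
top (((288.5, 173.0), 4.609872341156006), 4.5) [ 26.9  18.5 294.4] 0.026628054483256614
```

Request:
apply_moves:
  rows: [0.004,0,0,0,0,0,0.008,0,0,0,0,0,0.012,0,0,0,0,0,0.016,0,0,0,0,0,0.02,0,0,0,0,0,0.0235,0,0,0,0,0,0.0235,0,0,0,0,0]

```text
t: 4.3
tool_pos: [0.4966, -0.0389, 0.2938]
tool_rot: [-3.127, 0.298, 0.0]
contact_force: [-1.6, 0.5, 1.4]
opening: -0.0002
grip_force: 0.8
```

```bash
python3 -c "
from h import *
look('pics/c5.png')"
```

```text
t 4.4 F [-1.2  0.4  0.2] tool mill [-33.8  30.7 293.8] knob px (((232.6447296142578, 178.2236785888672), 8.588193893432617), 156.0) mill [ -1.3  31.8 238. ]
top (((279.0, 162.5), 9.34087085723877), 22.5) [ 44.6  32.  299.2] 0.0004993196899507303
```

View pics/c5.png

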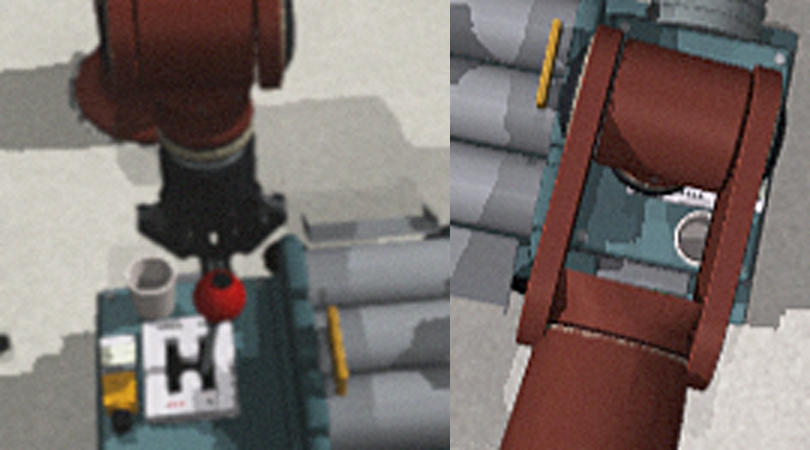

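The knob is at x ≈ -1 mm, in line with the cross-over. I'll back off, go round to its left side, and push to the right.

Request:
apply_moves:
  rows: [-0.015,0,0,0,0,0,-0.05,0,0,0,0,0,-0.05,-0.03,0,0,0,0,-0.05,-0.07,0,0,0,0,-0.05,-0.093,0,0,0,0,-0.02,-0.093,0,0,0,0,0.02,-0.093,0,0,0,0,0.055,-0.093,0,0,0,0,0.055,-0.08,0,0,0,0,0.055,-0.07,0,0,0,0,0.055,-0.065,0,0,0,0,0.055,-0.06,0,0,0,0,0.055,-0.055,0,0,0,0,0.055,-0.05,0,0,0,0,0.055,-0.045,0,0,0,0,0.055,-0.04,0,0,0,0,0.055,-0.035,0,0,0,0,0.055,-0.03,0,0,0,0,0.055,-0.025,0,0,0,0,0.055,-0.025,0,0,0,0]

```text
t: 6.4
tool_pos: [0.5315, -0.0309, 0.2937]
tool_rot: [3.127, -0.299, -0.001]
contact_force: [0.1, 1.3, 0.9]
opening: -0.0002
grip_force: 0.3
```

```bash
python3 -c "
from h import *
look('pics/c6.png')"
```

```text
t 6.5 F [ 0.7 -0.7 -0.3] tool mill [ -1.1  45.4 293.3] knob px (((223.4404754638672, 178.9166717529297), 8.102778434753418), 129.5) mill [ -1.3   8.1 238. ]
top (((282.5, 192.5), 6.670932292938232), 49.5) [-12.    6.4 223.8] 0.002450616354021418
```

Crossing well: the knob is at y ≈ 8 and the force is about 1 N. I'll continue about 39 mm, slowing at the end.

Request:
apply_moves:
  rows: [0,0.005,0,0,0,0,0,0.01,0,0,0,0,0,0.015,0,0,0,0,0,0.02,0,0,0,0,0,0.025,0,0,0,0,0,0.03,0,0,0,0,0,0.035,0,0,0,0,0,0.04,0,0,0,0,0,0.045,0,0,0,0,0,0.05,0,0,0,0,0,0.053,0,0,0,0,0,0.056,0,0,0,0,0,0.059,0,0,0,0,0,0.061,0,0,0,0,0,0.063,0,0,0,0,0,0.063,0,0,0,0]

```text
t: 8.1
tool_pos: [0.5244, -0.0676, 0.2938]
tool_rot: [3.127, -0.298, -0.0]
contact_force: [0.3, 0.7, 0.4]
opening: -0.0001
grip_force: 0.5
```

```bash
python3 -c "
from h import *
look('pics/c7.png',(195,140,260,230))"
```

```text
t 8.2 F [ 0.2 -0.8  0.9] tool mill [ -0.9   7.9 293.7] knob px (((209.07142639160156, 180.2857208251953), 8.251572608947754), 118.5) mill [ -0.4 -28.8 238. ]
top (((298.5, 195.5), 6.670932292938232), 38.5) [-10.8 -32.6 224.4] 0.005583461070720712
```

View pics/c7.png

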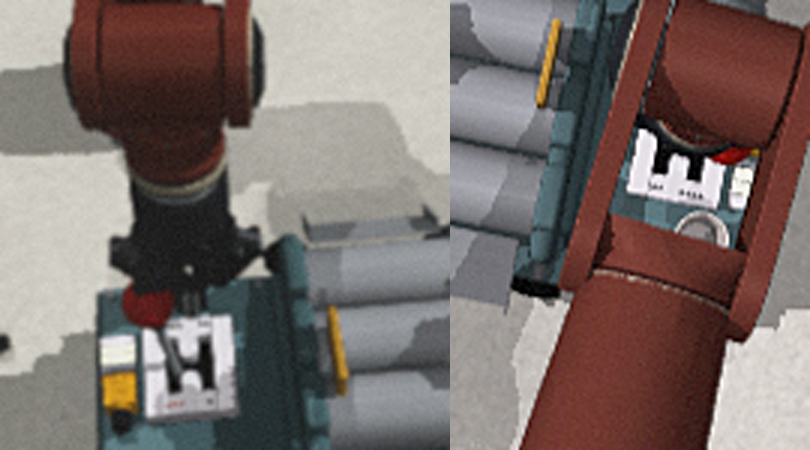

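The knob is at y ≈ -29, within the right slot's range. I'll nudge 2 mm more, then go round behind and push forward.

Request:
apply_moves:
  rows: [0,0.002,0,0,0,0,0,0.004,0,0,0,0,0,-0.01,0,0,0,0,0,-0.025,0,0,0,0,-0.05,-0.025,0,0,0,0,-0.1,-0.025,0,0,0,0,-0.1,0.02,0,0,0,0,-0.1,0.065,0,0,0,0,-0.08,0.065,0,0,0,0,-0.065,0.065,0,0,0,0,-0.058,0.065,0,0,0,0,-0.053,0.065,0,0,0,0,-0.048,0.065,0,0,0,0,-0.043,0.065,0,0,0,0,-0.038,0.065,0,0,0,0,-0.033,0.065,0,0,0,0,-0.028,0.065,0,0,0,0,-0.023,0.065,0,0,0,0,-0.018,0.065,0,0,0,0,-0.018,0.065,0,0,0,0]

```text
t: 10.2
tool_pos: [0.5068, -0.1038, 0.2938]
tool_rot: [-3.127, 0.298, -0.0]
contact_force: [-1.4, 0.5, 1.3]
opening: 0.0
grip_force: 0.6
```

```bash
python3 -c "
from h import *
look('pics/c8.png',(195,140,260,230))"
```

```text
t 10.3 F [-0.7  0.   0.2] tool mill [-11.5 -31.  293.8] knob px (((209.06556701660156, 187.02459716796875), 8.54439926147461), 158.0) mill [ 20.9 -29.3 238. ]
top (((287.0, 167.5), 8.077847480773926), 9.0) [ 43.9  -8.5 269.3] 0.03671010955857423
```

Request:
apply_moves:
  rows: [0.005,0,0,0,0,0,0.01,0,0,0,0,0,0.015,0,0,0,0,0,0.02,0,0,0,0,0,0.025,0,0,0,0,0,0.03,0,0,0,0,0,0.034,0,0,0,0,0,0.037,0,0,0,0,0,0.039,0,0,0,0,0,0.039,0,0,0,0,0]

```text
t: 11.3
tool_pos: [0.5296, -0.1083, 0.2939]
tool_rot: [3.127, -0.298, 0.0]
contact_force: [-2.4, -0.5, -1.1]
opening: 0.0002
grip_force: 0.9
```

Request:
apply_moves:
  rows: [0.001,0,0,0,0,0,0.002,0,0,0,0,0,0.002,0,0,0,0,0]

```text
t: 11.6
tool_pos: [0.5307, -0.1085, 0.2939]
tool_rot: [3.127, -0.298, 0.0]
contact_force: [-1.5, -0.2, -1.4]
opening: 0.0001
grip_force: 1.1
```

```bash
python3 -c "
from h import *
look('pics/c9.png',(195,140,260,230))"
```

```text
t 11.7 F [-2.6 -0.3 -2.2] tool mill [ 13. -31. 294.] knob px (((210.20223999023438, 196.03370666503906), 8.748617172241211), 202.5) mill [ 48.7 -27.2 238. ]
top (((272.0, 199.0), 13.928488731384277), 7.5) [-22.   -5.3 135.9] 0.059111007375949765
```

The stop isn't felt yet (about 2.5 N), so I'll continue in 0.6 mm steps.

Request:
apply_moves:
  rows: [0.001,0,0,0,0,0,0.002,0,0,0,0,0,0.002,0,0,0,0,0]

```text
t: 12.0
tool_pos: [0.5319, -0.1086, 0.2939]
tool_rot: [3.127, -0.298, 0.0]
contact_force: [-1.6, -0.3, -1.6]
opening: 0.0003
grip_force: 1.0
```

Request:
apply_moves:
  rows: [0.001,0,0,0,0,0,0.002,0,0,0,0,0,0.002,0,0,0,0,0]

```text
t: 12.3
tool_pos: [0.533, -0.1088, 0.2938]
tool_rot: [-3.127, 0.298, 0.001]
contact_force: [-3.3, 0.4, -1.2]
opening: -0.0001
grip_force: 1.4
```

Request:
apply_moves:
  rows: [0.001,0,0,0,0,0,0.0015,0,0,0,0,0,0.0015,0,0,0,0,0]

```text
t: 12.6
tool_pos: [0.5337, -0.1089, 0.2937]
tool_rot: [-3.127, 0.298, 0.001]
contact_force: [-2.9, -0.0, -1.2]
opening: -0.0002
grip_force: 2.0
```

```bash
python3 -c "
from h import *
look('pics/c10.png',(195,140,260,230))
print(mill(onz('scene',knobpx(ctrl.get_image('scene')[0],(195,140,260,230))[0][0],.233)))"
```

```text
t 12.7 F [-3.7  0.1 -1.7] tool mill [ 16.2 -31.  293.7] knob px (((210.1632080078125, 196.44818115234375), 9.062901496887207), 207.0) mill [ 49.9 -27.3 238. ]
top (((282.5, 193.5), 6.96429443359375), 10.5) [ -5.  -16.3 157.2] 0.0340829337300312
[ 46.48806967 -27.70195613 233.        ]
```

Request:
apply_moves:
  rows: [0.001,0,0,0,0,0,0.002,0,0,0,0,0,0.002,0,0,0,0,0]

```text
t: 13.05
tool_pos: [0.5348, -0.1091, 0.2936]
tool_rot: [-3.127, 0.298, 0.002]
contact_force: [-6.5, 0.6, -1.8]
opening: -0.0003
grip_force: 2.8
```

Request:
apply_moves:
  rows: [0.001,0,0,0,0,0,0.002,0,0,0,0,0,0.002,0,0,0,0,0]

```text
t: 13.35
tool_pos: [0.5355, -0.1092, 0.2935]
tool_rot: [-3.127, 0.298, 0.005]
contact_force: [-7.5, 0.7, -1.2]
opening: 0.0002
grip_force: 3.9
```

```bash
python3 -c "
from h import *
look('pics/c11.png',(195,140,260,230))"
```

```text
t 13.45 F [-8.4  0.5 -1.5] tool mill [ 17.9 -30.9 293.5] knob px (((210.0454559326172, 196.59091186523438), 8.810548782348633), 199.5) mill [ 50.3 -27.6 238. ]
top (((273.0, 196.5), 9.394247055053711), 12.0) [-15.6  -5.8 142.5] 0.05812368172187429
```

The force is climbing (about 8 N) while the knob no longer moves, so the stick is home. I'll back off, lift, and check.

Request:
apply_moves:
  rows: [-0.005,0,0,0,0,0,-0.02,0,0,0,0,0,-0.06,0,0,0,0,0,-0.12,0,-0.01,0,0,0,-0.18,0,-0.06,0,0,0,-0.21,0.06,-0.12,0,0,0,-0.21,0.13,-0.16,0,0,0,-0.21,0.2,-0.18,0,0,0,-0.21,0.27,-0.18,0,0,0,-0.21,0.34,-0.18,0,0,0,-0.21,0.4,-0.18,0,0,0,-0.21,0.45,-0.18,0,0,0,-0.21,0.47,-0.18,0,0,0,-0.21,0.47,-0.18,0,0,0]

```text
t: 14.85
tool_pos: [0.3591, -0.3636, 0.4026]
tool_rot: [3.126, -0.301, 0.003]
contact_force: [-0.4, -0.3, -0.3]
opening: -0.0001
grip_force: 0.0
```

```bash
python3 -c "
from h import *
look('pics/c12.png',(195,140,260,230))
T=ctrl.get_image('top')[0];S=ctrl.get_image('scene')[0]
k=knobpx(S,(195,140,260,230))[0][0];kt=knobpx(T,(275,150,320,215));print(kt,mill(tri(k,kt[0][0])[0]))
cv2.imwrite('pics/f.png',np.hstack([cv2.resize(S[130:330,100:300],(400,400)),cv2.resize(T[90:290,220:420],(400,400))]))"
```

```text
t 14.95 F [0.4 0.3 0.3] tool mill [-106.5 -312.6  402.5] knob px (((209.72727966308594, 197.0), 8.825770378112793), 203.5) mill [ 51.5 -28.4 238. ]
top (((300.7608642578125, 172.7608642578125), 8.936185836791992), 224.5) [ 45.8 -28.9 229.6] 0.00030618933604402426
(((300.5652160644531, 172.86956787109375), 9.033228874206543), 227.5) [ 45.43445031 -28.64669946 229.39832088]
```

View pics/f.png

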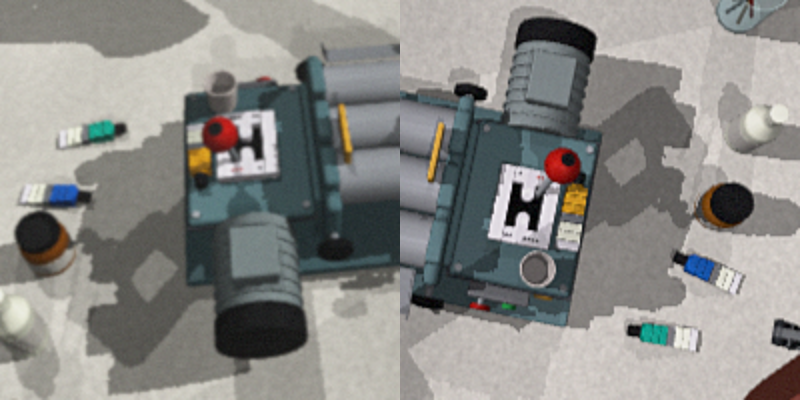

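Both views show the stick leaning right and forward in third, and the tubes, pot and jar are where they were. The hand is clear.

```bash
python3 -c "
from station import ctrl
print(ctrl.finish_job())"
```

```text
the job is handed in; nothing more can be done
None
```

The paint mill is in third: I pushed the stick by its knob with shut fingertips until it met the stop (about 8 N at most in the readings). The hand is well clear, the objects around the gate look undisturbed in the final pictures, and the job was handed in at about 15 s.

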